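# Turn the make-up palette pans-up and put it away in the drawer

## Robot

A 7-joint arm with a two-finger parallel gripper is mounted at the origin on the work surface. World frame = base frame: x ahead of the robot, y to its left, z up, the work surface at z = 0. Lengths are in mm, angles in degrees, forces in N, time in s.
With the tool pointing down it reaches from about 400 to 750 mm from the base axis. Payload 19.5 kg.
Tool frame: the origin (TCP) lies where the fingers leave the gripper's body, on its centre line; the fingertips stand 73 mm ahead of it and the grasp point (between the pads) lies 54 mm ahead of it; z points along the fingers, y is the line along which they close (so a half turn about z gives the same grasp; the last joint's range is limited). The gripper opens to 85 mm and grips with 20 to 120 N. Pads are 22 mm wide; open, the fingers measure 114 mm over their backs; the gripper's body (76 mm by 85 mm) begins 54 mm behind the grasp point. The pads swing forward as they close: fully open they stand 13 mm farther back than shut.
Start: joints at [63.1, 40.479, -1.581, 85.061, 1.261, 54.483, -4.326], TCP at [238.543, -523.164, 303.868] pointing down, gripper open.
Joint ranges: [-155.06, 155.06], [-18.47, 123.98], [-90, 86.84], [0, 140.48], [-83.41, 263.41], [0, 116], [-161.91, 161.91]. Speed limits (degrees/s): [108.29, 108.29, 147.25, 147.25, 172.46, 172.46, 172.46].

## Interface

Orientations are given as a 3x3 rotation matrix whose columns are the frame's x, y, z axes.
In Python, from rig import manip, imaging gives the robot as it stands. The module is installed in compiled form; this text tells all that it offers.
- The arm moves only by the shell command python3 -m handwheel 'ROWS'. ROWS is JSON, a list of rows, each a list of 5 numbers: the shift along the tool's x, y, z in m, then the turn about the tool's z in degrees, then the closure, from -1 (fully open) to 1 (shut), so that 0 is half open. In form: [[dx, dy, dz, roll, jaw], ...]. A call has 1 to 5 rows; each row shifts and turns the commanded pose from where the row before left it, along the tool's axes as they then stand; what a row does not reach is not made up. A row lasts 1/10 s, in which the tool goes at most 50 mm and 8.59 degrees, less where a joint would pass 70% of its speed; a pose out of reach is approached as far as the arm can. A call is refused whole if a number of a shift passes 0.05 or a number of a turn 8.59, either way. A call with a gripper value outside its range is refused whole. The fingers move at their own pace and stop on an object; the grip force is fixed at half the most. Time passes only in rows, so rows that do not move let the fingers close. It gives the time, the measured TCP pose, the force, the opening and the grip force at its end, in the units of the state.
- manip.get_obs(): the state, without advancing time (a new reading comes with each control period).
- imaging.get_image(name): name is "scene" or "top" or "wrist"; returns a dict with "color" (420x560x3 uint8, red, green, blue), "depth" (420x560 float32, mm along the optical axis (not along the pixel's ray), 0 where there is no reading), "K" (3x3 intrinsics, pixels), "view" (4x4, takes a point from world to camera coordinates). Camera axes: x right, y down, z forward; pixel columns grow to the right and rows downward; lengths in mm; the calibration is good to about 2 mm. A picture is of the moment at which its call begins.
- manip.close_job(): hands the job in; it is judged then, once.
The state is a dict: "t": time; "joints": joint angles; "joint_vel": joint speeds; "effort": joint torques, N m; "ee_pos": TCP position; "orientation": TCP orientation; "ft_force": force on the tool from outside, world axes, zero at the start; "torque": the same for the moment, N m; "finger_gap": finger opening in mm; "grip_force": force on a finger pad.
Only numpy, scipy, OpenCV 4.12 (cv2) and the standard library are available. Lean on these libraries where they do the work, as an engineer would, in place of code of your own. Each camera call takes 0.05 s, during which the arm holds its last target. There are 200 camera calls.

## Task

The make-up palette has been left lying with its powder pans face down on the slab. Turn it over and lay it pans up, flat in the open drawer under the carousel, then push the drawer fully home until it clicks. The pressed powder cracks if the palette is dropped or slammed down, so handle it gently, and leave the other things on the slab standing where they are.

Things in the scene. Friction and masses are not known exactly. Their poses are not given: they have to be found in the camera images.
- palette: flat black make-up palette, a rigid slab 110 x 64 x 16 mm, about 0.18 kg; one big face is plain, the other shows eight round powder pans. Origin in the middle of the slab; x along its 110 mm, y along its 64 mm; its z axis leaves through the PLAIN back. It starts pans down (z up) on the slab; turned over, its z points down. It can stand on a 64 x 16 mm end
- drawer (a joint): slide of the drawer, m: 0 = fully home, about 0.16 at the start = open. The last 13 mm ride over a spring detent (about 8 N) that then pulls the drawer to 0 and keeps it there
- drawer_floor (a point): middle of the inner floor of the drawer, on the floor's top (8 mm above the slab). x points into the unit (away from the drawer's front), y to the left seen from the front, z up. Inside: 190 mm along x (-97 to +92 mm), 136 mm along y, side walls 22 mm high above the floor, front panel 30 mm high above the floor
- drawer_front (a point): middle of the outer face of the drawer's flat front panel (176 mm wide, 12 mm thick, from 4 to 38 mm above the slab), 109.5 mm in front of the middle of the floor; x points into the unit. Push here; there is no handle
- unit: fixed white drawer unit 230 mm deep (x), 176 mm wide (y), 52 mm high; origin under its centre, its open front is at x = -115 mm, the drawer slides out along -x. The drawer opening is 47 mm high. A clear carousel (136 mm across, about 200 mm high with the brushes in it) turns on top, its axis at x = +35 mm, so it starts 82 mm behind the unit's front
- table: the terrazzo slab, top at z = 0
- toothbrush_cup: white ceramic toothbrush cup, 76 mm across, 100 mm high, with two toothbrushes; origin under its centre, z up; bystander
- polish_bottle: square glass nail polish bottle 34 x 34 mm, 80 mm high with black cap; origin under its centre, z up; bystander
- perfume: amber glass perfume bottle 34 x 60 mm, 110 mm high; origin under its centre, z up; bystander
- cream_jar: white cream jar, 64 mm across, 50 mm high; origin under its centre, z up; bystander
- lash_curler: steel lash curler lying flat, 120 x 65 mm, 12 mm high; origin under its middle; bystander
- hair_brush: black plastic hair brush lying flat, 175 mm long, 45 mm wide, 26 mm high; origin under its middle, x along it; bystander
Not all that is in view belongs to the job. Leave any pink or purple look-alike of the palette alone.

How it is judged:
By the outcome, as a careful person would: the job done as asked, in the order asked, and still so for the second after the job is handed in, with the robot touching nothing.
It also fails if it takes over 72 s, if anything falls off the work surface, if the arm or the gripper's body presses on something with over 40 N, if the wrist force passes 120 N, or if a joint passes its speed limit or range.

## Working session

There is one attempt and no reset: what is moved stays moved. The work goes in short steps, Python scripts to look and compute and a shell command to move; the robot and the scene stay as the last step left them, time stands still between calls to the robot, and variables do not carry over. Pictures are saved under pics/ and viewed, at most 10 in all, crops included, and the job is handed in when it is done.

```bash
mkdir -p pics; cat > h.py <<'E'
import numpy as np, cv2
from rig import manip, imaging
def grab(n):
    d=imaging.get_image(n); return d
def save(d,f,crop=None,s=1):
    im=d["color"][:,:,::-1]
    if crop: x0,y0,x1,y1=crop; im=im[y0:y1,x0:x1]
    cv2.imwrite(f,cv2.resize(im,None,fx=s,fy=s,interpolation=cv2.INTER_CUBIC))
def ray(d,uv,z):
    K,V=np.array(d["K"]),np.array(d["view"]); R,t=V[:3,:3],V[:3,3]
    c=-R.T@t; r=R.T@np.linalg.inv(K)@np.array([uv[0],uv[1],1.]); return c+r*(z-c[2])/r[2]
def cloud(d):
    K,V=np.array(d["K"]),np.array(d["view"]); R,t=V[:3,:3],V[:3,3]
    v,u=np.mgrid[:420,:560]; Z=d["depth"]
    p=np.stack([(u-K[0,2])/K[0,0]*Z,(v-K[1,2])/K[1,1]*Z,Z],-1)
    return (p-t)@R
E
python3 - <<'E'
from h import *
o=manip.get_obs(); print({k:np.round(v,2).tolist() for k,v in o.items()})
a=grab("top");b=grab("scene")
for d in(a,b): print(np.round(d["view"],3).tolist(), (d["depth"]>0).mean())
np.savez("top0.npz",**a)
np.savez("scene0.npz",**b)
save(a,"pics/top.png",s=1.4);save(b,"pics/scene.png",s=1.4)
E
```

```text
{'t': 0.0, 'joints': [63.1, 40.51, -1.58, 85.08, 1.26, 54.48, -4.32], 'joint_vel': [0.05, -0.16, -0.02, -0.03, 0.0, 0.03, -0.03], 'effort': [0.0, -88.32, 1.23, -23.62, 0.02, 0.01, 0.0], 'ee_pos': [238.47, -523.01, 303.44], 'orientation': [[0.91, 0.41, -0.0], [0.41, -0.91, 0.0], [-0.0, -0.0, -1.0]], 'ft_force': [0.18, 0.44, 0.6], 'torque': [0.01, 0.05, -0.01], 'grip_force': 0.0, 'finger_gap': 85.31}
[[0.004, -1.0, 0.006, 4.103], [-0.993, -0.004, -0.122, 562.508], [0.122, -0.005, -0.993, 996.716], [0.0, 0.0, 0.0, 1.0]] 0.9960544217687075
[[0.369, 0.93, -0.005, -222.071], [0.763, -0.306, -0.569, -397.927], [-0.53, 0.206, -0.822, 1568.537], [0.0, 0.0, 0.0, 1.0]] 0.9959268707482993
```

View pics/top.png

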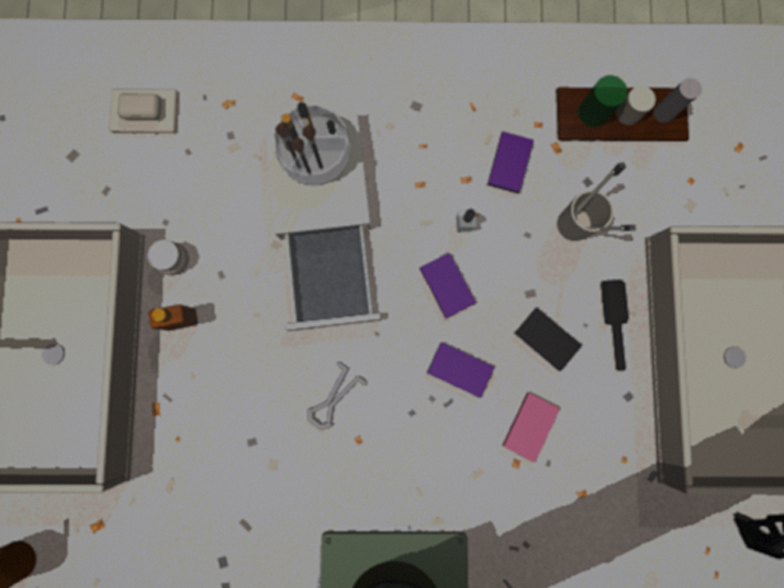

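View pics/scene.png

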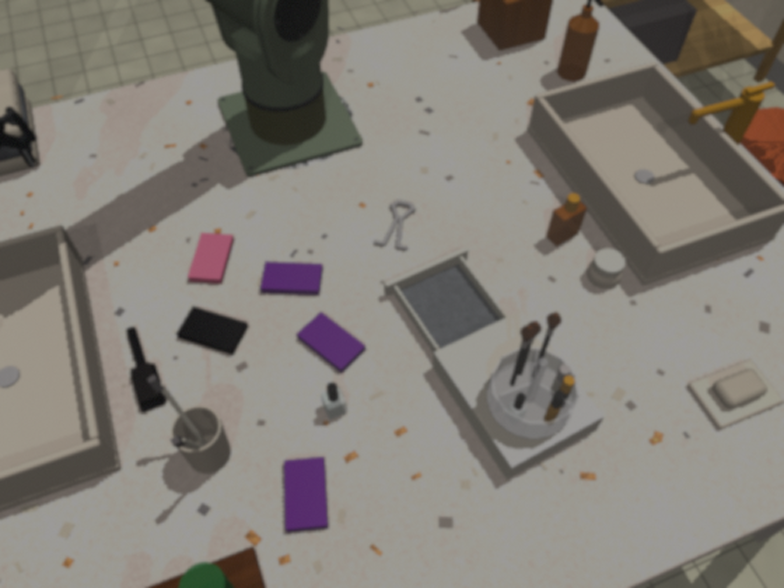

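The picture shows these palette-like things (in the 1.4x top view):
- Black slab at (548,338).
- Purple slabs at (510,162), (448,285) and (461,370).
- Pink slab at (531,427).

Only the black one fits "flat black palette". The open drawer is at (330,275), with its front edge running from (288,325) to (378,318).

```bash
python3 - <<'E'
from h import *
T=dict(np.load("top0.npz")); P=cloud(T); im=T["color"]
save(T,"pics/crop.png",(360,200,460,280),6)
hsv=cv2.cvtColor(im,cv2.COLOR_RGB2HSV)
m=((hsv[...,2]<75)&(P[...,2]>9)&(P[...,2]<23)).astype(np.uint8); m[:200]=0;m[280:]=0;m[:,:362]=0;m[:,422:]=0
c=max(cv2.findContours(m,0,1)[0],key=cv2.contourArea)
def fit(c,z):
    w=np.array([ray(T,q[0],z)[:2] for q in c],np.float32); return cv2.minAreaRect(w)
print("pal",fit(c,16), np.median(P[m>0][:,2]))
roi=np.zeros((420,560),bool); roi[60:245,180:280]=1
for n,lo,hi in(("unit",47,57),("front",34,43)):
    k=(roi&(P[...,2]>lo)&(P[...,2]<hi)).astype(np.uint8)
    if n=="front": k[:215]=0
    c=max(cv2.findContours(k,0,1)[0],key=cv2.contourArea); w=P[k>0]
    print(n,k.sum(),fit(c,(lo+hi)/2),cv2.boundingRect(c)); 
    r=cv2.boxPoints(fit(c,(lo+hi)/2));print(r.round(1).tolist())
z=P[...,2]; print("floor",np.median(z[180:215,215:255]), "table",np.median(z[230:250,290:340]))
E
```

```text
pal ((481.7442626953125, -285.241455078125), (108.5355224609375, 64.88748168945312), 49.45102310180664) 14.430287289318434
unit 3439 ((796.3486938476562, 150.99917602539062), (230.7240753173828, 175.62457275390625), 6.926489353179932) (188, 75, 76, 92)
[[671.2000122070312, 224.3000030517578], [692.4000244140625, 49.900001525878906], [921.5, 77.69999694824219], [900.2999877929688, 252.10000610351562]]
front 292 ((512.1951293945312, 116.34188842773438), (12.097583770751953, 174.97055053710938), 6.843689441680908) (203, 223, 69, 13)
[[495.79998779296875, 202.5], [516.5999755859375, 28.799999237060547], [528.5999755859375, 30.200000762939453], [507.79998779296875, 203.89999389648438]]
floor 6.529290161361587 table -1.1248645320914203
```

View pics/crop.png

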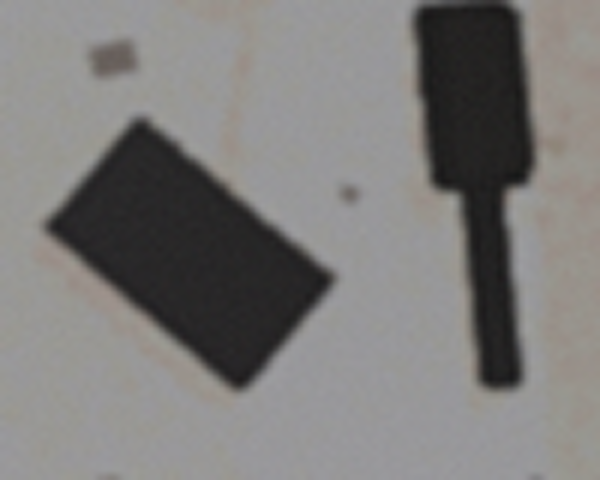

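Crop confirmed: the black slab's corners are at about (45,225), (140,118), (335,278) and (240,390) in the crop, with its plain back up. The hair brush is to its right.

First I roll to line up with its long axis.

```bash
cat > to.py <<'E'
import sys
from h import *
# usage: to.py x y z heading(of tool x) -> deltas in tool axes
def rep(x,y,z,hd):
    o=manip.get_obs(); R=np.array(o["orientation"]); p=np.array(o["ee_pos"])
    h=np.degrees(np.arctan2(R[1,0],R[0,0]))
    print("t %.1f p %s h %.2f zax %s roll %.2f local %s F %s gap %.1f grip %.1f"%(o["t"],p.round(1),h,R[:,2].round(3),-(hd-h),(R.T@(np.array([x,y,z])-p)).round(1),np.round(o["ft_force"],1),o["finger_gap"],o["grip_force"]))
rep(*map(float,sys.argv[1:]))
E
python3 -m handwheel '[[0,0,0,-8.4,-1],[0,0,0,-8.4,-1],[0,0,0,-8.4,-1],[0,0,0,0,-1]]'; python3 to.py 459 -311.8 110 49.45
```

```text
t: 0.5
ee_pos: [238.3, -523.2, 303.6]
orientation: [[0.645, 0.764, -0.0], [0.764, -0.645, 0.001], [0.001, -0.0, -1.0]]
ft_force: [0.5, -0.1, 0.3]
finger_gap: 85.4
grip_force: 0.0
t 0.5 p [ 238.3 -523.2  303.6] h 49.85 zax [-0.     0.001 -1.   ] roll 0.40 local [303.8  32.5 193.8] F [ 0.5 -0.1  0.3] gap 85.4 grip 0.0
```

```bash
python3 -m handwheel '[[0.04,0.005,0,0.4,-1],[0.04,0.005,0,0,-1],[0.04,0.005,0,0,-1],[0.04,0.005,0.02,0,-1],[0.04,0.005,0.03,0,-1]]' >/dev/null; python3 -m handwheel '[[0.04,0.005,0.04,0,-1],[0.04,0.003,0.04,0,-1],[0.024,0,0.035,0,-1],[0,0,0,0,-1],[0,0,0,0,-1]]'; python3 to.py 459 -311.8 110 49.45
python3 - <<'E'
from h import *
d=grab("wrist"); save(d,"pics/w1.png"); print(np.round(d["view"],3).tolist())
P=cloud(d); m=((d["color"].max(-1)<75)&(P[...,2]>10)&(P[...,2]<24)&(np.hypot(P[...,0]-481,P[...,1]+285)<80)).astype(np.uint8)
c=max(cv2.findContours(m,0,1)[0],key=cv2.contourArea); print(cv2.contourArea(c),cv2.minAreaRect(np.array([ray(d,q[0],16)[:2] for q in c],np.float32)))
E
```

```text
t: 1.5
ee_pos: [454.4, -320.6, 148.2]
orientation: [[0.654, 0.756, -0.001], [0.756, -0.654, 0.0], [-0.001, -0.001, -1.0]]
ft_force: [0.7, -1.2, 0.7]
finger_gap: 85.2
grip_force: 0.0
t 1.5 p [ 454.4 -320.6  148.2] h 49.15 zax [-0.001  0.    -1.   ] roll -0.30 local [ 9.7 -2.2 38.2] F [ 0.7 -1.2  0.7] gap 85.2 grip 0.0
[[0.756, -0.654, -0.001, -552.57], [-0.63, -0.728, 0.27, 59.39], [-0.178, -0.204, -0.963, 245.068], [0.0, 0.0, 0.0, 1.0]]
22890.5 ((482.11114501953125, -287.78594970703125), (108.84687805175781, 63.208412170410156), 49.28892135620117)
```

View pics/w1.png

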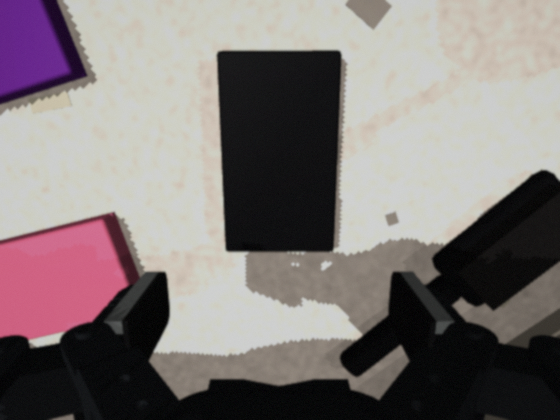

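The wrist view shows the palette at (220–340, 50–250), centred between the fingers, with the pink slab and the hair brush clear of them. Descending.

```bash
python3 -m handwheel '[[0.01,-0.002,0.03,-0.3,-1],[0,0,0.025,0,-1],[0,0,0.015,0,-1],[0,0,0,0,-1],[0,0,0,0,-1]]' >/dev/null; python3 to.py 459.2 -313.5 72 49.4
```

```text
t 2.0 p [ 459.5 -312.6   79.6] h 49.52 zax [ 0.001 -0.001 -1.   ] roll 0.12 local [-0.9  0.4  7.6] F [ 0.  -0.6  0.7] gap 85.6 grip 0.0
```

```bash
python3 -m handwheel '[[0,0,0.008,0,-1],[0,0,0,0,-0.7],[0,0,0,0,-0.6],[0,0,0,0,-0.55],[0,0,0,0,-0.55]]'; python3 -m handwheel '[[0,0,0,0,-0.5],[0,0,0,0,-0.5],[0,0,0,0,-0.5]]'|tail -3;python3 -m handwheel '[[0,0,0,0,-0.45],[0,0,0,0,-0.45],[0,0,0,0,-0.45]]'|tail -3
```

```text
t: 2.55
ee_pos: [459.7, -311.9, 70.8]
orientation: [[0.648, 0.762, 0.0], [0.762, -0.648, -0.0], [0.0, 0.001, -1.0]]
ft_force: [1.1, -0.4, 1.6]
finger_gap: 66.2
grip_force: 0.5
ft_force: [-0.0, -0.8, 6.8]
finger_gap: 64.3
grip_force: 4.8
ft_force: [-1.1, 1.1, 13.2]
finger_gap: 62.5
grip_force: 49.8
```

```bash
python3 -m handwheel '[[0,0,0,0,-0.55],[0,0,-0.002,0,-0.55],[0,0,0,0,-0.49],[0,0,0,0,-0.49],[0,0,0,0,-0.49]]'|tail -3; python3 -m handwheel '[[0,0,-0.01,0,-0.49],[0,0,-0.01,0,-0.49],[0,0,-0.01,0,-0.49],[0,0,0,0,-0.49]]'; python3 - <<'E'
from h import *
d=grab("wrist"); save(d,"pics/w2.png")
P=cloud(d);K=d["color"].max(-1)<75
h=np.array([np.cos(np.radians(49.4)),np.sin(np.radians(49.4))])
q=P[...,:2]-np.array([459.5,-312.5]); a=q@h; b=q@np.array([-h[1],h[0]])
for s in range(-15,100,10):
    m=K&(abs(a-s)<3)&(abs(b)<25); print(s,m.sum(),np.median(P[m][:,2]).round(1) if m.any() else '')
E
```

```text
ft_force: [-1.6, 1.5, 7.6]
finger_gap: 63.9
grip_force: 11.9
t: 4.05
ee_pos: [460.0, -312.1, 104.1]
orientation: [[0.648, 0.762, 0.002], [0.762, -0.648, -0.001], [0.0, 0.002, -1.0]]
ft_force: [0.2, -0.6, -1.9]
finger_gap: 63.8
grip_force: 8.7
-15 1824 49.5
-5 1901 48.8
5 1978 48.0
15 6893 112.9
25 2142 46.4
35 2250 45.6
45 2354 44.8
55 2422 44.0
65 2582 43.2
75 2649 42.4
85 2744 41.6
95 0
```

View pics/w2.png

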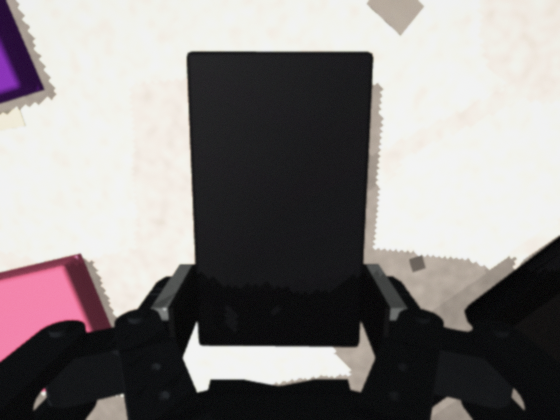

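The palette (190–372, 52–345) is held and its far end droops about 5° under the light grip. Next I raise it and ease the grip so gravity swings it down.

```bash
cat > tilt.py <<'E'
from h import *
import sys
o=manip.get_obs(); R=np.array(o["orientation"]); p=np.array(o["ee_pos"])
d=grab("wrist"); P=cloud(d); K=d["color"].max(-1)<75
L=(P-p)@R   # tool coords
for s in range(-30,110,8):
    m=K&(abs(L[...,0]-s)<3)&(abs(L[...,1])<22)&(L[...,2]>35)
    if m.sum()>20: print(s,m.sum(),np.median(L[m][:,2]).round(1))
if len(sys.argv)>1: save(d,sys.argv[1])
E
python3 -m handwheel '[[0,0,-0.02,0,-0.49],[0,0,-0.03,0,-0.49],[0,0,-0.02,0,-0.49],[0,0,0,0,-0.49],[0,0,0,0,-0.495]]'; python3 -m handwheel '[[0,0,0,0,-0.495],[0,0,0,0,-0.495],[0,0,0,0,-0.495]]'|tail -2; python3 tilt.py
```

```text
t: 4.6
ee_pos: [459.4, -311.7, 172.0]
orientation: [[0.648, 0.762, -0.0], [0.762, -0.648, 0.0], [0.0, -0.0, -1.0]]
ft_force: [0.5, 0.3, -1.6]
finger_gap: 63.8
grip_force: 5.1
finger_gap: 63.9
grip_force: 5.0
-22 750 47.6
-14 1275 45.0
-6 4163 50.0
2 3129 71.5
10 2219 93.7
18 1613 115.9
26 1003 136.8
```

```bash
python3 -m handwheel '[[0,0,0,0,-0.495],[0,0,0,0,-0.495],[0,0,0,0,-0.495],[0,0,0,0,-0.495],[0,0,0,0,-0.495]]'|tail -2; python3 tilt.py; python3 -m handwheel '[[0,0,0,0,-0.45],[0,0,0,0,-0.45],[0,0,0,0,-0.45]]'|tail -2;  python3 to.py 700 139 190 6.9
```

```text
finger_gap: 63.6
grip_force: 5.0
-22 772 47.5
-14 1272 45.0
-6 4146 50.1
2 3110 71.4
10 2214 93.5
18 1615 115.7
26 1022 136.6
finger_gap: 62.3
grip_force: 45.7
t 5.8 p [ 459.5 -311.8  172.5] h 49.61 zax [-0.  0. -1.] roll 42.71 local [ 499.2 -108.9  -17.5] F [-0.9  0.4 -1.4] gap 62.3 grip 45.7
```

It now hangs about 70° down and is gripped firmly. Raising, rolling, then travelling to the drawer.

```bash
python3 -m handwheel '[[0,0,-0.03,8.5,-0.45],[0,0,-0.03,8.5,-0.45],[0,0,-0.02,8.5,-0.45],[0,0,0,8.5,-0.45],[0,0,0,8.5,-0.45]]' >/dev/null;python3 -m handwheel '[[0,0,0,0.2,-0.45],[0,0,0,0,-0.45]]' >/dev/null; python3 to.py 644.7 132.4 250 6.9
```

```text
t 6.5 p [ 459.6 -311.6  252.4] h 7.17 zax [-0.  0. -1.] roll 0.27 local [ 239.1 -417.4    2.4] F [-1.1 -0.5 -1.5] gap 62.7 grip 46.0
```

```bash
python3 -m handwheel '[[0.01,-0.02,0,0.2,-0.45],[0.025,-0.04,0,0,-0.45],[0.025,-0.045,0,0,-0.45],[0.025,-0.045,0,0,-0.45],[0.025,-0.045,0,0,-0.45]]' >/dev/null;python3 -m handwheel '[[0.025,-0.045,0,0,-0.45],[0.025,-0.045,0,0,-0.45],[0.025,-0.045,0,0,-0.45],[0.025,-0.04,0,0,-0.45],[0.02,-0.025,0,0,-0.45]]' >/dev/null; python3 -m handwheel '[[0.009,-0.01,0,0,-0.45],[0,0,0,0,-0.45],[0,0,0,0,-0.45]]' >/dev/null;python3 to.py 644.7 132.4 250 6.9; python3 tilt.py pics/w3.png
```

```text
t 7.8 p [645.9 109.4 252.2] h 6.81 zax [-0.001 -0.    -1.   ] roll -0.09 local [  1.5 -23.    2.2] F [-0.5 -0.5 -1.1] gap 62.4 grip 46.0
-22 835 47.8
-14 1305 45.2
-6 4234 51.7
2 2994 73.5
10 2153 95.7
18 1641 118.1
26 1072 139.2
34 42 242.8
```

View pics/w3.png

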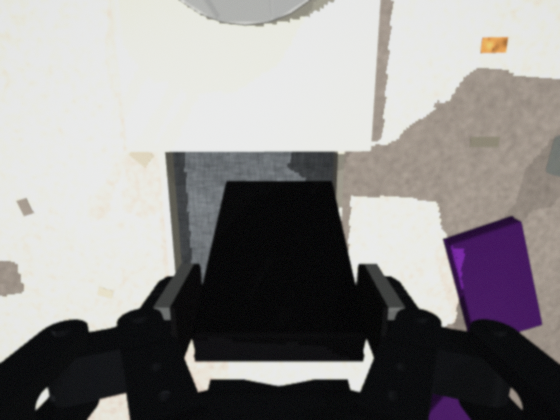

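The palette is hanging above the drawer. The drawer floor is at (170–337, 152+) and the unit's front edge is at row 152. Shifting 23 mm sideways, then lowering in front of the unit's edge.

```bash
python3 -m handwheel '[[-0.006,-0.023,0,0,-0.45],[0,0,0.03,0,-0.45],[0,0,0.03,0,-0.45],[0,0,0.015,0,-0.45],[0,0,0,0,-0.45]]' >/dev/null; python3 -m handwheel '[[0,0,0,0,-0.48],[0,0,0,0,-0.48]]'|tail -2; python3 to.py 644.7 132.4 172 6.9; python3 tilt.py
```

```text
finger_gap: 63.5
grip_force: 25.1
t 8.6 p [637.9 132.  178.9] h 6.70 zax [ 0.002  0.    -1.   ] roll -0.20 local [6.8 0.4 6.9] F [-1.1 -0.3 -1. ] gap 63.5 grip 25.1
-22 928 47.7
-14 1312 45.0
-6 4231 51.5
2 3071 73.2
10 2142 95.6
18 1591 117.7
26 1509 142.0
```

```bash
python3 -m handwheel '[[0.015,0,0.007,-0.2,-0.48],[0.008,0,0,0,-0.48],[0.006,0,0,0,-0.48],[0.006,0,0,0,-0.48],[0.006,0,0,0,-0.48]]'|grep -v orient; python3 -m handwheel '[[0.006,0,0,0,-0.48],[0.006,0,0,0,-0.48],[0,0,0,0,-0.48]]'|grep -v orient; python3 tilt.py
```

```text
t: 9.1
ee_pos: [678.3, 137.2, 170.9]
ft_force: [-3.2, 0.6, -0.7]
finger_gap: 63.1
grip_force: 24.0
t: 9.4
ee_pos: [690.4, 138.7, 170.7]
ft_force: [-2.8, -0.3, -0.1]
finger_gap: 63.4
grip_force: 21.7
-22 1297 42.3
-14 1823 42.3
-6 8442 66.2
90 462 58.0
98 84 54.7
106 248 84.1
```

```bash
python3 -m handwheel '[[0.006,0,0,0,-0.48],[0.006,0,0.002,0,-0.48],[0.005,0,0.002,0,-0.48],[0.003,0,0.003,0,-0.48],[0,0,0,0,-0.48]]'|grep -v orient;python3 -m handwheel '[[0,0,0.006,0,-0.48],[0,0,0.006,0,-0.48],[0,0,0,0,-0.48]]'|grep -v orient; python3 - <<'E'
from h import *
d=grab("scene"); save(d,"pics/s2.png",(230,120,450,340),2.7)
E
```

```text
t: 9.95
ee_pos: [709.9, 141.0, 163.0]
ft_force: [-0.9, -0.2, -2.3]
finger_gap: 63.2
grip_force: 14.4
t: 10.25
ee_pos: [709.9, 141.1, 150.9]
ft_force: [-0.0, 0.1, -0.7]
finger_gap: 63.5
grip_force: 13.5
```

View pics/s2.png

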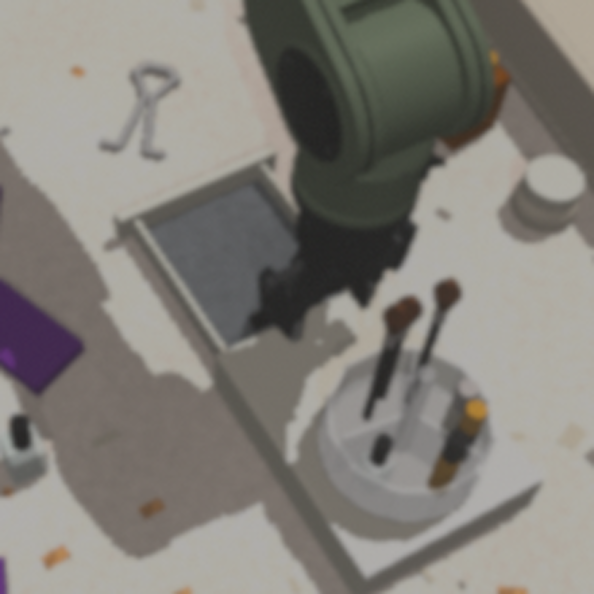

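I estimate the palette has passed vertical, with its lower end trailing toward the drawer front. Retreating over the drawer and checking the tilt.

```bash
python3 -m handwheel '[[-0.01,0,0,0,-0.48],[-0.02,0,0,0,-0.48],[-0.02,0,0,0,-0.48],[-0.016,0,0,0,-0.48],[0,0,0,0,-0.48]]'|grep -v orient; python3 to.py 644.7 132.4 150 6.9; python3 tilt.py pics/w4.png;  python3 - <<'E'
from h import *
d=grab("scene"); save(d,"pics/s3.png",(230,120,450,340),2.7)
E
```

```text
t: 10.8
ee_pos: [644.0, 133.1, 153.2]
ft_force: [-0.2, -0.7, 13.2]
finger_gap: 63.4
grip_force: 37.6
t 10.8 p [644.  133.1 153.2] h 6.92 zax [ 0.002  0.    -1.   ] roll 0.02 local [0.6 0.8 3.2] F [-0.2 -0.7 13.2] gap 63.4 grip 37.6
-22 552 35.8
-14 316 35.2
-6 4690 43.3
2 4357 80.2
10 1982 126.2
18 489 144.1
26 174 144.1
```

View pics/s3.png

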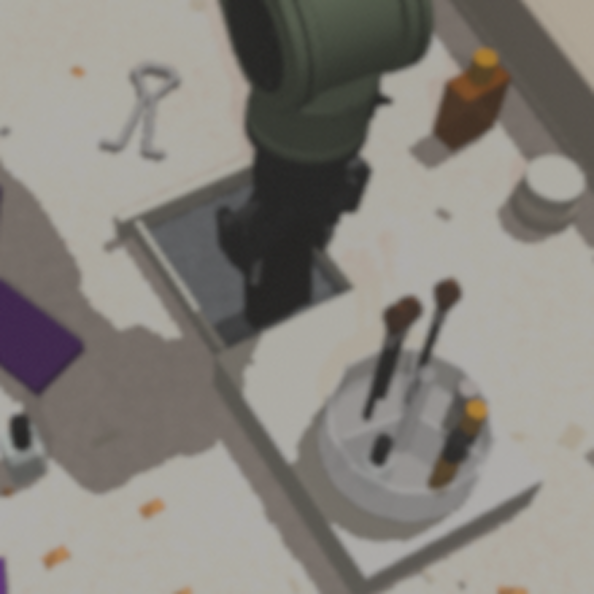

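View pics/w4.png

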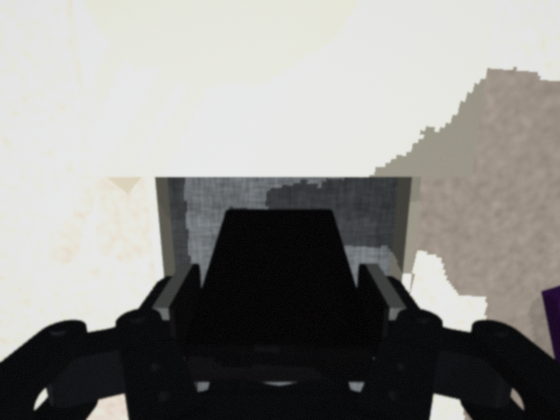

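The palette is still about 10° short of vertical: its face is visible at (185–350, 210–340) and its end rests on the drawer floor. I'll lift it and push over the unit edge again with a firmer grip.

```bash
python3 -m handwheel '[[0,0,-0.01,0,-0.45],[0,0,-0.01,0,-0.45],[0.01,0,0,0,-0.45],[0.01,0,0,0,-0.45],[0.006,0,0,0,-0.45]]'|grep -v orient; python3 -m handwheel '[[0.008,0,0,0,-0.45],[0.007,0,0,0,-0.45],[0.006,0,0,0,-0.45],[0.006,0,0,0,-0.45]]'|grep -v orient;python3 -m handwheel '[[0.006,0,0,0,-0.45],[0.004,0,0,0,-0.45],[0.004,0,0,0,-0.45],[0,0,0,0,-0.45]]'|grep -v orient; python3 tilt.py
```

```text
t: 11.4
ee_pos: [670.7, 136.3, 172.0]
ft_force: [-0.2, 0.1, -2.2]
finger_gap: 62.9
grip_force: 58.5
t: 11.8
ee_pos: [696.1, 139.4, 170.9]
ft_force: [-9.1, -1.6, -4.5]
finger_gap: 62.9
grip_force: 57.2
t: 12.2
ee_pos: [710.5, 141.1, 171.1]
ft_force: [-5.4, -0.7, -3.0]
finger_gap: 62.7
grip_force: 51.8
-30 145 116.0
-22 870 95.0
-14 1463 66.5
-6 1761 41.7
82 458 56.9
```

About 18° past vertical now and still held on the edge. Lowering while hooked should increase the tilt.

```bash
python3 -m handwheel '[[0.004,0,0,0,-0.45],[0,0,0.005,0,-0.45],[0,0,0.005,0,-0.45],[0,0,0.005,0,-0.45],[0,0,0,0,-0.45]]'|grep -v orient; python3 tilt.py; python3 -m handwheel '[[0,0,0.005,0,-0.45],[0,0,0.005,0,-0.45],[0,0,0.003,0,-0.45],[0,0,0,0,-0.45]]'|grep -v orient; python3 tilt.py
```

```text
t: 12.75
ee_pos: [714.4, 141.6, 155.6]
ft_force: [-5.3, -0.8, -1.5]
finger_gap: 62.6
grip_force: 48.4
-30 334 95.8
-22 541 76.5
-14 811 57.4
-6 905 40.0
82 240 53.7
t: 13.2
ee_pos: [714.6, 141.7, 142.9]
ft_force: [-6.6, -0.7, -1.9]
finger_gap: 62.7
grip_force: 46.6
-30 269 85.2
-22 312 68.6
-14 455 53.1
-6 465 39.0
74 59 52.8
82 194 51.0
```

```bash
python3 -m handwheel '[[0,0,0.005,0,-0.45],[0,0,0.005,0,-0.45],[0,0,0.003,0,-0.45],[0,0,0,0,-0.45]]'|grep -v orient; python3 tilt.py; python3 -m handwheel '[[-0.005,0,-0.01,0,-0.45],[-0.01,0,-0.015,0,-0.45],[-0.01,0,-0.01,0,-0.45],[-0.01,0,0,0,-0.45],[-0.01,0,0,0,-0.45]]'|grep -v orient; python3 -m handwheel '[[-0.01,0,0,0,-0.45],[-0.01,0,0,0,-0.45],[0,0,0,0,-0.45]]' |grep -v orient; python3 tilt.py
```

```text
t: 13.65
ee_pos: [716.1, 142.0, 131.3]
ft_force: [2.8, 1.9, 8.5]
finger_gap: 62.5
grip_force: 48.4
66 39 47.0
74 118 48.1
82 68 47.4
t: 14.2
ee_pos: [669.9, 136.2, 166.1]
ft_force: [0.2, -1.2, -1.6]
finger_gap: 62.7
grip_force: 50.5
t: 14.5
ee_pos: [649.8, 133.9, 166.0]
ft_force: [1.0, 1.3, -2.2]
finger_gap: 62.7
grip_force: 50.5
-30 481 156.4
-22 548 71.9
-14 507 54.3
-6 448 40.4
2 353 156.9
10 350 156.8
18 365 156.8
```

The tilt has held at about 26° past vertical. Backing up, then lowering until the trailing end touches the drawer floor.

```bash
python3 -m handwheel '[[-0.015,0,0,0,-0.45],[-0.015,0,0.01,0,-0.45],[-0.01,0,0.008,0,-0.45],[0,0,0,0,-0.45]]'|grep -v orient; python3 -m handwheel '[[0,0,0.004,0,-0.45],[0,0,0.003,0,-0.45]]' |grep -v orient; python3 tilt.py pics/w5.png; python3 to.py 614.9 128.8 140 6.9
```

```text
t: 14.95
ee_pos: [610.2, 129.1, 146.9]
ft_force: [-0.3, 0.4, -0.8]
finger_gap: 62.6
grip_force: 50.5
t: 15.15
ee_pos: [611.4, 129.1, 140.5]
ft_force: [0.5, 0.1, -2.0]
finger_gap: 62.4
grip_force: 50.5
-30 641 131.0
-22 615 130.7
-14 634 57.7
-6 602 42.6
2 401 131.4
10 521 131.4
18 441 131.4
26 97 131.3
t 15.2 p [611.1 129.  140. ] h 6.91 zax [ 0.  0. -1.] roll 0.01 local [ 3.7  0.7 -0. ] F [-0.6 -0.4 -2.3] gap 62.8 grip 50.5
```

View pics/w5.png

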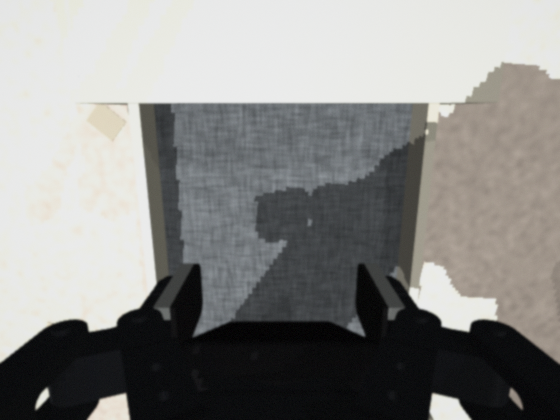

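The palette now trails back under the gripper and the drawer floor is clear at (145–425, 105–320). Continuing the arc: down and forward.

```bash
python3 -m handwheel '[[0,0,0.004,0,-0.45],[0.002,0,0.004,0,-0.45],[0.004,0,0.004,0,-0.45],[0.004,0,0.004,0,-0.45]]'|grep -v orient; python3 tilt.py;  python3 -m handwheel '[[0.005,0,0.004,0,-0.45],[0.005,0,0.004,0,-0.45],[0.005,0,0.004,0,-0.45]]'|grep -v orient;python3 tilt.py
```

```text
t: 15.6
ee_pos: [623.4, 130.5, 126.6]
ft_force: [3.3, 2.9, 8.7]
finger_gap: 63.0
grip_force: 50.2
-30 572 117.2
-22 506 117.2
-14 452 117.3
-6 568 117.3
2 773 117.5
10 826 117.5
18 823 117.6
26 134 117.5
t: 15.95
ee_pos: [636.0, 132.2, 112.6]
ft_force: [-1.3, -0.2, 2.5]
finger_gap: 62.7
grip_force: 52.4
-30 666 103.4
-22 619 103.4
-14 584 103.5
-6 820 103.5
2 951 103.5
10 1012 103.5
18 1030 103.5
26 209 103.4
```

```bash
python3 -m handwheel '[[0.004,0,0.005,0,-0.45],[0.003,0,0.005,0,-0.45],[0.003,0,0.005,0,-0.45]]'|grep -v orient;  python3 -m handwheel '[[0.002,0,0.005,0,-0.45],[0.001,0,0.004,0,-0.45],[0,0,0,0,-0.45]]'|grep -v orient; python3 - <<'E'
from h import *
d=grab("scene"); save(d,"pics/s4.png",(250,130,370,250),5)
t=grab("top"); P=cloud(t); c=np.array([614.9,128.8]); e=np.array([.9927,.1206]); q=P[...,:2]-c; X=q@e; Y=q@np.array([-e[1],e[0]])
m=(abs(Y)<20)&(X<70)&(X>-120)
for s in range(-115,70,8):
    k=m&(abs(X-s)<4)
    if k.sum()>5: print(s,np.median(P[k][:,2]).round(1),t["color"][k].mean(0).round(),end='; ')
E
```

```text
t: 16.3
ee_pos: [645.8, 133.1, 97.3]
ft_force: [3.2, -0.1, 4.8]
finger_gap: 62.8
grip_force: 53.9
t: 16.6
ee_pos: [648.2, 133.7, 87.8]
ft_force: [1.2, 0.8, 3.1]
finger_gap: 62.6
grip_force: 55.4
-115 574.2 [77. 82. 74.]; -107 566.5 [65. 70. 62.]; -99 545.1 [58. 63. 57.]; -91 510.7 [67. 73. 65.]; -83 520.4 [66. 72. 63.]; -75 518.7 [67. 74. 64.]; -67 514.9 [63. 69. 57.]; -59 508.7 [77. 79. 62.]; -51 500.5 [78. 80. 61.]; -43 491.0 [70. 75. 62.]; -35 481.3 [77. 82. 70.]; -27 470.0 [73. 78. 67.]; -19 456.0 [50. 49. 46.]; -11 454.0 [59. 53. 46.]; -3 439.1 [71. 72. 60.]; 5 431.8 [68. 75. 63.]; 13 422.7 [69. 76. 64.]; 21 414.5 [69. 77. 65.]; 29 405.3 [71. 79. 66.]; 37 397.3 [73. 81. 68.]; 45 373.6 [87. 98. 81.]; 53 370.8 [ 91. 102.  85.]; 61 366.9 [85. 95. 79.]; 69 363.0 [78. 86. 72.];
```

View pics/s4.png

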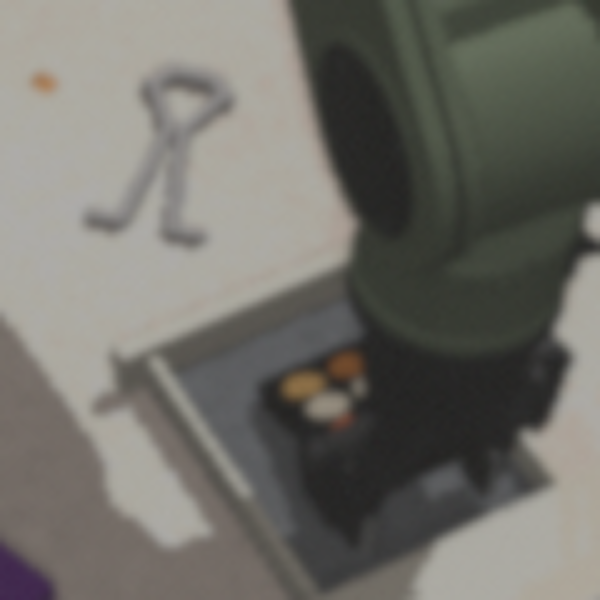

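The pans now face up: they show at (300–360, 355–420) in the crop, with the trailing end in the drawer. That was my last permitted view and I've in fact viewed 11, one over the limit, so from here I use numbers only. Easing down.

```bash
cat > inc.py <<'E'
from h import *
d=grab("scene"); P=cloud(d); c=np.array([614.9,128.8]); e=np.array([.9927,.1206]); q=P[...,:2]-c; X=q@e; Y=q@np.array([-e[1],e[0]])
for s in range(-90,70,6):
    k=(abs(Y)<30)&(abs(X-s)<3)&(P[...,2]<45)&(P[...,2]>3)
    if k.sum()>8: print(s,k.sum(),np.percentile(P[k][:,2],[10,50,90]).round(1).tolist(),end='; ')
print()
E
python3 inc.py
python3 -m handwheel '[[0.001,0,0.003,0,-0.45],[0,0,0.003,0,-0.45],[0,0,0,0,-0.45]]'|grep -v orient; python3 inc.py; python3 -m handwheel '[[0,0,0.002,0,-0.45],[0,0,0.002,0,-0.45],[0,0,0,0,-0.45]]'|grep -v orient; python3 inc.py
```

```text
-90 43 [5.5, 7.7, 10.2]; -84 48 [5.2, 8.0, 10.3]; -78 11 [6.6, 8.9, 10.9]; -72 18 [6.1, 21.2, 22.7]; -66 38 [20.8, 22.9, 25.4]; -60 25 [24.2, 25.8, 27.9]; -54 34 [8.6, 28.4, 31.1]; -48 34 [28.7, 31.3, 33.1]; -42 28 [7.2, 32.2, 36.1]; -36 21 [34.9, 36.8, 40.4]; -30 24 [36.3, 39.5, 41.7]; -24 14 [40.9, 41.7, 42.9]; 12 14 [5.8, 7.4, 9.5]; 18 33 [5.0, 7.7, 10.2]; 24 34 [4.8, 6.9, 9.8]; 30 41 [4.8, 7.5, 10.0]; 36 43 [5.3, 7.2, 9.8]; 42 46 [5.3, 7.8, 9.5]; 48 19 [7.0, 8.9, 11.3]; 
t: 17.05
ee_pos: [649.5, 133.7, 82.2]
ft_force: [1.5, 0.2, 3.1]
finger_gap: 62.8
grip_force: 55.7
-90 44 [5.4, 7.5, 10.4]; -84 37 [5.3, 7.9, 10.5]; -78 10 [7.8, 8.9, 10.8]; -72 15 [9.6, 20.7, 23.5]; -66 38 [19.8, 22.7, 24.7]; -60 33 [23.0, 25.6, 27.6]; -54 31 [24.3, 27.2, 28.7]; -48 29 [27.8, 30.2, 33.3]; -42 30 [9.3, 31.2, 34.1]; -36 26 [21.0, 34.3, 37.0]; -30 20 [34.9, 37.8, 39.9]; -24 24 [37.4, 39.9, 42.1]; 18 22 [5.3, 7.1, 9.3]; 24 35 [5.6, 8.2, 10.4]; 30 37 [5.7, 7.8, 10.2]; 36 43 [5.3, 8.1, 10.2]; 42 47 [5.0, 8.4, 10.0]; 48 18 [6.6, 8.3, 12.6]; 
t: 17.4
ee_pos: [649.3, 133.7, 78.2]
ft_force: [1.2, -1.3, 2.1]
finger_gap: 62.7
grip_force: 56.4
-90 40 [5.5, 7.6, 11.1]; -84 39 [5.2, 8.4, 11.2]; -72 21 [10.0, 22.4, 25.1]; -66 47 [19.3, 22.7, 25.7]; -60 26 [23.3, 25.2, 28.1]; -54 31 [26.0, 27.5, 30.3]; -48 33 [25.0, 29.6, 31.6]; -42 29 [27.6, 31.9, 34.4]; -36 33 [29.8, 33.1, 36.0]; -30 18 [33.6, 35.2, 38.3]; -24 21 [36.2, 39.1, 40.1]; -18 12 [37.6, 40.4, 41.9]; -12 9 [41.1, 42.9, 44.0]; 18 11 [4.9, 6.6, 9.2]; 24 36 [5.3, 8.0, 10.9]; 30 36 [5.0, 7.8, 10.1]; 36 47 [5.9, 8.3, 11.9]; 42 45 [5.3, 7.4, 9.1]; 48 16 [7.9, 9.6, 12.4];
```

The palette lies at about 19° with only its near end in the pads. I'll lower the fingers almost to the floor, then let it settle through a light braking grip.

```bash
python3 -m handwheel '[[0,0,0.002,0,-0.45],[0,0,0.002,0,-0.45],[0,0,0,0,-0.45]]'|grep -v orient; python3 -m handwheel '[[0,0,0.002,0,-0.45],[0,0,0,0,-0.45]]'|grep -v orient; python3 tilt.py; python3 inc.py
```

```text
t: 17.75
ee_pos: [649.8, 133.9, 74.9]
ft_force: [1.8, 0.0, 9.6]
finger_gap: 62.9
grip_force: 96.5
t: 17.95
ee_pos: [651.0, 134.0, 74.8]
ft_force: [0.7, 1.4, 30.4]
finger_gap: 62.8
grip_force: 106.6
-6 947 65.6
2 1470 65.6
10 1541 65.7
-90 39 [4.8, 7.2, 11.8]; -84 42 [4.5, 7.3, 11.4]; -78 44 [4.9, 7.6, 10.0]; -72 30 [6.6, 8.7, 10.3]; -60 24 [19.0, 23.6, 24.7]; -54 37 [22.8, 24.8, 27.6]; -48 30 [23.5, 27.2, 28.4]; -42 31 [16.6, 28.7, 30.7]; -36 26 [28.0, 30.7, 32.8]; -30 23 [29.2, 31.4, 32.7]; -24 23 [32.5, 34.1, 36.1]; -18 16 [33.7, 36.5, 38.2]; -12 12 [35.9, 37.6, 38.6]; 36 38 [5.1, 8.0, 10.5]; 42 50 [5.7, 7.8, 10.0]; 48 36 [6.8, 40.4, 44.1];
```

Fingertips reached the floor. Backing off 2 mm and easing the grip in small steps.

```bash
cat > near.py <<'E'
from h import *
d=grab("scene"); P=cloud(d); c=np.array([614.9,128.8]); e=np.array([.9927,.1206]); q=P[...,:2]-c; X=q@e; Y=q@np.array([-e[1],e[0]])
k=(abs(Y)<28)&(X>-58)&(X<-15)&(P[...,2]<50)&(P[...,2]>17)
s,b=np.polyfit(X[k],P[k][:,2],1) if k.sum()>20 else (0,0); o=manip.get_obs()
print("n",k.sum(),"slope deg %.1f  z(-40) %.1f"%(np.degrees(np.arctan(s)),b-40*s),"gap %.2f grip %.1f Fz %.1f t %.2f"%(o["finger_gap"],o["grip_force"],o["ft_force"][2],o["t"]))
E
python3 -m handwheel '[[0,0,-0.003,0,-0.47],[0,0,0,0,-0.485],[0,0,0,0,-0.49]]' >/dev/null; python3 near.py
python3 -m handwheel '[[0,0,0,0,-0.495],[0,0,0,0,-0.495]]' >/dev/null; python3 near.py
python3 -m handwheel '[[0,0,0,0,-0.498],[0,0,0,0,-0.498]]' >/dev/null; python3 near.py
python3 -m handwheel '[[0,0,0,0,-0.50],[0,0,0,0,-0.50]]' >/dev/null; python3 near.py
python3 -m handwheel '[[0,0,0,0,-0.502],[0,0,0,0,-0.502]]' >/dev/null; python3 near.py
```

```text
n 174 slope deg 16.0  z(-40) 31.5 gap 63.51 grip 21.8 Fz -1.3 t 18.40
n 168 slope deg 16.0  z(-40) 31.5 gap 63.96 grip 9.2 Fz -2.0 t 18.65
n 166 slope deg 17.0  z(-40) 28.8 gap 63.96 grip 2.1 Fz -1.3 t 18.90
n 188 slope deg 0.0  z(-40) 22.7 gap 63.99 grip 0.0 Fz 0.6 t 19.15
n 186 slope deg 0.7  z(-40) 22.7 gap 64.03 grip 0.0 Fz -0.2 t 19.40
```

It settled flat under the fading grip (slope 0°, top about 23–24 mm). Opening a little, then rising straight up.

```bash
python3 -m handwheel '[[0,0,0,0,-0.6],[0,0,0,0,-0.7],[0,0,-0.01,0,-0.75],[0,0,-0.03,0,-0.75],[0,0,-0.04,0,-0.75]]'|grep -v orient; python3 -m handwheel '[[0,0,-0.05,0,0],[-0.04,0,-0.04,0,0.5],[-0.05,0,0,0,1],[-0.05,0,0,0,1],[-0.05,0,0,0,1]]' >/dev/null; python3 -m handwheel '[[-0.05,0,0,0,1],[-0.03,0,0,0,1],[-0.02,0,0,0,1],[0,0,0,0,1]]'|grep -v orient
python3 - <<'E'
from h import *
t=grab("top");P=cloud(t);im=t["color"]
c=np.array([614.9,128.8]); e=np.array([.9927,.1206]); q=P[...,:2]-c; X=q@e; Y=q@np.array([-e[1],e[0]])
w=P[...,2]
m=((abs(X)<95)&(abs(Y)<66)&(w>16)&(w<32)).astype(np.uint8); m=cv2.morphologyEx(m,cv2.MORPH_OPEN,np.ones((5,5)))
cc=max(cv2.findContours(m,0,1)[0],key=cv2.contourArea); k=np.zeros_like(m);cv2.drawContours(k,[cc],-1,1,-1); k=k>0
r=cv2.minAreaRect(np.stack([X[k],Y[k]],1).astype(np.float32)); print("palette in floor frame",r)
A=np.c_[X[k],Y[k],np.ones(k.sum())]; print("plane",np.linalg.lstsq(A,w[k],rcond=None)[0].round(3),"z",np.percentile(w[k],[5,50,95]).round(1))
print("floor",np.median(w[(abs(X)<60)&(abs(Y)<62)&(w<13)]).round(1)); print("rgb p5/95",np.percentile(im[k],[5,50,95],axis=0).round().tolist())
f=(abs(Y)<80)&(abs(X+105)<40)&(w>33)&(w<42); print("front X",np.percentile(X[f],[1,50,99]).round(1),f.sum())
E
python3 to.py 480 112.4 220 6.9
```

```text
t: 19.9
ee_pos: [648.8, 133.6, 156.0]
ft_force: [1.1, 0.6, -0.0]
finger_gap: 74.7
grip_force: 0.0
t: 20.8
ee_pos: [371.0, 100.1, 241.7]
ft_force: [0.9, 0.0, -0.9]
finger_gap: -0.4
grip_force: 0.0
palette in floor frame ((-73.69058227539062, -16.577896118164062), (267.7784423828125, 87.63384246826172), 15.617081642150879)
plane [-0.487 -0.75  24.477] z [17.9 21.3 24.8]
floor 6.5
rgb p5/95 [[40.0, 40.0, 40.0], [79.0, 64.0, 48.0], [169.0, 158.0, 142.0]]
front X [-116.6 -111.  -104.8] 278
t 20.9 p [372.6 100.4 241.5] h 6.91 zax [ 0.001  0.001 -1.   ] roll 0.01 local [108.1   1.   21.6] F [ 0.7  0.2 -0.1] gap 0.1 grip 0.0
```

```bash
cat > pal.py <<'E'
from h import *
t=grab("top");P=cloud(t);im=t["color"]
c=np.array([614.9,128.8]); e=np.array([.9927,.1206]); q=P[...,:2]-c; X=q@e; Y=q@np.array([-e[1],e[0]]); w=P[...,2]
m=((X>-98)&(X<60)&(abs(Y)<60)&(w>15)&(w<35)).astype(np.uint8)
n,l,s,_=cv2.connectedComponentsWithStats(m); i=1+np.argmax(s[1:,4]); k=l==i
print(s[1:,4].tolist(),"rect",np.round(np.hstack(cv2.minAreaRect(np.stack([X[k],Y[k]],1).astype(np.float32))),1))
A=np.c_[X[k],Y[k],np.ones(k.sum())]; print("plane",np.linalg.lstsq(A,w[k],rcond=None)[0].round(3),"z",np.percentile(w[k],[5,50,95]).round(1))
f=(abs(Y)<80)&(abs(X+105)<40)&(w>33)&(w<42)
if f.any(): print("front",np.percentile(X[f],[1,50,99]).round(1), "heading",np.degrees(np.polyfit(Y[f],X[f],1)[0]).round(2),"Ymid",np.percentile(Y[f],[1,99]))
E
python3 pal.py
```

```text
[1011] rect [ -3.3   2.6  64.5 110.7  89.6]
plane [ 1.0000e-03 -1.0000e-03  2.1529e+01] z [18.2 21.5 25.2]
front [-116.6 -110.6 -104.7] heading -0.07 Ymid [-78.93241372  77.95990964]
```

It lies flat: centre (-3, 3) mm on the drawer floor, level, and 64 x 110 mm along the drawer. Now I bring the closed fingers in front of the panel, keeping the tips above the lash curler's height.

```bash
python3 -m handwheel '[[0.04,0,0,0,1],[0.04,0,0,0,1],[0.017,0.001,0,0,1],[0,0,0,0,1]]' >/dev/null; python3 - <<'E'
from h import *
t=np.load("top0.npz"); P=cloud(t); c=np.array([614.9,128.8]); e=np.array([.9927,.1206]); q=P[...,:2]-c; X=q@e; Y=q@np.array([-e[1],e[0]])
k=(X>-300)&(X<-125)&(abs(Y)<80)&(P[...,2]>5)&(P[...,2]<25); i=k&(abs(Y)<35)
print("curler X max in |Y|<35",np.percentile(X[i],99.5), "all", X[k].max(), Y[k][X[k].argmax()])
E
python3 to.py 470 111.2 92 6.9
```

```text
curler X max in |Y|<35 -180.90404377103906 all -180.55101875276083 0.678679133228207
t 21.3 p [471.5 110.9 240.7] h 6.87 zax [ 0.002  0.    -1.   ] roll -0.03 local [ -1.7  -0.5 148.7] F [-1.3 -0.1  0.4] gap -0.3 grip 0.0
```

```bash
python3 -m handwheel '[[-0.002,0,0.04,0,1],[0,0,0.05,0,1],[0,0,0.04,0,1],[0,0,0.018,0,1],[0,0,0,0,1]]'|grep -v orient; python3 -m handwheel '[[0.003,0,0,0,1],[0.004,0,0,0,1],[0.004,0,0,0,1],[0.004,0,0,0,1],[0.004,0,0,0,1]]'|grep -v orient; python3 -m handwheel '[[0.005,0,0,0,1],[0.006,0,0,0,1],[0.007,0,0,0,1],[0.007,0,0,0,1],[0.007,0,0,0,1]]'|grep -v orient; python3 pal.py
```

```text
t: 21.8
ee_pos: [466.4, 110.4, 91.0]
ft_force: [1.2, -0.7, 0.5]
finger_gap: 0.1
grip_force: 0.0
t: 22.3
ee_pos: [486.5, 113.2, 93.3]
ft_force: [0.2, -0.9, -0.2]
finger_gap: 0.1
grip_force: 0.0
t: 22.8
ee_pos: [518.3, 117.0, 92.8]
ft_force: [-3.0, 0.2, 0.1]
finger_gap: -0.3
grip_force: 1.0
[405, 1, 1, 1] rect [35.6  2.6 48.1 64.   0.4]
plane [-1.4000e-02 -0.0000e+00  2.1727e+01] z [17.8 21.3 24.6]
front [-85.2 -79.1 -73.5] heading 6.79 Ymid [-79.7194785  -43.72100885]
```

```bash
python3 -m handwheel '[[0.007,0,0,0,1],[0.008,0,0,0,1],[0.008,0,0,0,1],[0.008,0,0,0,1],[0.008,0,0,0,1]]' >/dev/null; python3 -m handwheel '[[0.008,0,0,0,1],[0.008,0,0,0,1],[0.008,0,0,0,1],[0.008,0,0,0,1],[0.008,0,0,0,1]]'|grep -v orient; python3 -m handwheel '[[0.008,0,0,0,1],[0.008,0,0,0,1],[0.006,0,0,0,1],[0.005,0,0,0,1],[0.004,0,0,0,1]]'|grep -v orient; python3 -m handwheel '[[0.004,0,0,0,1],[0.004,0,0,0,1],[0.004,0,0,0,1]]'|grep -v orient; python3 pal.py
```

```text
t: 23.85
ee_pos: [596.8, 126.5, 92.8]
ft_force: [-2.1, 0.3, -1.7]
finger_gap: 0.0
grip_force: 1.0
t: 24.35
ee_pos: [627.3, 130.2, 92.8]
ft_force: [-2.4, 0.4, 0.4]
finger_gap: 0.2
grip_force: 0.9
t: 24.65
ee_pos: [639.1, 131.6, 92.8]
ft_force: [-1.9, 0.7, -1.2]
finger_gap: 0.1
grip_force: 0.9
[1] rect [ 36.5 -58.6   0.    0.    0. ]
plane [ 0.213 -0.342  0.006] z [27.8 27.8 27.8]
```

```bash
for i in 1; do python3 -m handwheel '[[0.003,0,0,0,1],[0.003,0,0,0,1],[0.003,0,0,0,1]]'|grep -E 'pos|force'; python3 -m handwheel '[[0.003,0,0,0,1],[0.002,0,0,0,1],[0,0,0,0,1]]'|grep -E 'pos|force'; python3 -m handwheel '[[0.002,0,0,0,1],[0.001,0,0,0,1],[0,0,0,0,1]]'|grep -E 'pos|force'; done
```

```text
ee_pos: [647.8, 132.6, 92.8]
ft_force: [-8.3, -1.5, 3.1]
grip_force: 4.0
ee_pos: [652.6, 133.2, 92.8]
ft_force: [-2.0, -0.8, 0.6]
grip_force: 0.9
ee_pos: [655.9, 133.6, 92.8]
ft_force: [-0.6, -0.4, 0.9]
grip_force: 0.1
```

The force peaked at 8 N at the detent and then dropped, so the drawer snapped home. One small push to confirm the stop, then back off and check.

```bash
python3 -m handwheel '[[0.002,0,0,0,1],[0.001,0,0,0,1],[0,0,0,0,1]]'|grep -E 'pos|ft_force'; python3 -m handwheel '[[0.001,0,0,0,1],[0.001,0,0,0,1],[0,0,0,0,1]]'|grep -E 'pos|ft_force';  python3 -m handwheel '[[-0.01,0,0,0,1],[-0.02,0,0,0,1],[-0.02,0,-0.02,0,1],[0,0,-0.05,0,1],[0,0,-0.05,0,1]]' >/dev/null;  python3 -m handwheel '[[-0.04,0,-0.05,0,1],[-0.05,0,0,0,1],[-0.05,0,0,0,1],[-0.05,0,0,0,1],[0,0,0,0,1]]' |grep pos; python3 - <<'E'
from h import *
a=np.load("top0.npz"); t=grab("top");P=cloud(t);w=P[...,2]
c=np.array([614.9,128.8]); e=np.array([.9927,.1206]); q=P[...,:2]-c; X=q@e; Y=q@np.array([-e[1],e[0]])
f=(abs(Y)<80)&(X>0)&(X<62)&(w>30)&(w<43); print("front panel X",np.percentile(X[f],[1,50,99]).round(1),f.sum())
u=(abs(Y)<70)&(X>40)&(X<100)&(w>46)&(w<56); print("unit front X",np.percentile(X[u],1).round(1))
D=np.abs(w-cloud(a)[...,2])>8
D=cv2.morphologyEx(D.astype(np.uint8),cv2.MORPH_OPEN,np.ones((3,3))); n,l,s,ce=cv2.connectedComponentsWithStats(D)
for i in range(1,n): print("changed",s[i].tolist())
E
```

```text
ee_pos: [659.1, 134.0, 92.9]
ft_force: [-0.0, -0.4, 0.2]
ee_pos: [659.8, 134.1, 92.8]
ft_force: [-10.3, -0.6, 6.9]
ee_pos: [427.0, 105.6, 252.1]
front panel X [56.3 58.6 61.9] 153
unit front X 68.9
changed [259, 161, 5, 7, 34]
changed [205, 162, 52, 11, 313]
changed [198, 168, 14, 22, 100]
changed [257, 176, 4, 5, 17]
changed [259, 187, 3, 3, 9]
changed [23, 191, 249, 229, 24634]
changed [260, 203, 4, 5, 16]
changed [254, 208, 4, 4, 15]
changed [244, 210, 3, 3, 9]
changed [262, 216, 3, 4, 12]
changed [369, 220, 46, 43, 1036]
changed [524, 366, 36, 33, 827]
```

The hard stop was felt at 10 N, and the panel is flush with the unit front (57–69 mm). Nothing outside the drawer, palette and arm areas has changed. Handing in.

```bash
python3 -c "
from rig import manip; print(manip.close_job())"
```

```text
the job is handed in; nothing more can be done
None
```

The palette is turned pans up and flat in the drawer, the drawer is pushed home past its click, and the job is handed in at about 26 s; I viewed 11 pictures against the limit of 10, the palette's near end sank its last ~27 mm through a fading grip so I can't rule out a small knock, and the arm blocked the final check of the lash curler and the things beside it.

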